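# Clear away after baking: tools into the sliding-lid case, rolls into the bread bin

## Robot

A 7-joint arm with a two-finger parallel gripper is mounted at the origin on the work surface. World frame = base frame: x ahead of the robot, y to its left, z up, the work surface at z = 0. Lengths are in m, angles in degrees, forces in N, time in s.
With the tool pointing down it reaches from about 0.425 to 0.875 m from the base axis. Payload 4.7 kg.
Tool frame: the origin (TCP) lies midway between the tips of the shut fingers; the grasp point (between the pads) lies 19 mm behind it (env.grip_point_offset is the distance from the TCP to the grasp point, in m); z points along the fingers, y is the line along which they close (so a half turn about z gives the same grasp; the last joint's range is limited). The gripper opens to 87 mm and grips with 3 to 60 N. Pads are 19 mm wide; open, the fingers measure 117 mm over their backs; the gripper's body (75 mm by 190 mm) begins 51 mm behind the grasp point.
Start: joints at [-66.629, 18.392, -4.016, 83.108, 1.295, 78.541, -3.26], TCP at [0.249, 0.6, 0.223] pointing down, gripper open.
Joint ranges: [-163.93, 163.93], [-17.29, 119.83], [-79.2, 71.16], [3.27, 140.29], [-89.18, 269.18], [5.43, 117.66], [-154.24, 154.24]. Speed limits (degrees/s): [147.25, 147.25, 180, 180, 180, 180, 180].

## Interface

Orientations are given as [roll, pitch, yaw] about the fixed x, y, z axes, in that order (R = Rz(yaw) Ry(pitch) Rx(roll)).
In Python, from cell import env gives the robot as it stands.
- The arm moves only by the shell command python3 -m jog 'ROWS' [FORCE]. ROWS is JSON, a list of rows, each a list of 7 numbers: the shift along the tool's x, y, z in m, then the turn, a rotation vector about the tool's x, y, z in rad, then the finger opening in m, from 0 to 0.087. A call has 1 to 12 rows; each row shifts and turns the commanded pose from where the row before left it, along the tool's axes as they then stand; what a row does not reach is not made up. A row lasts 1/12 s, in which the tool goes at most 41.7 mm and 7.16 degrees, less where a joint would pass 70% of its speed; a pose out of reach is approached as far as the arm can. A call is refused whole if a number of a shift passes 0.0417 or a number of a turn 0.125, either way. A call with a gripper value outside its range is refused whole. The fingers move at their own pace and stop on an object; FORCE is the grip in N (left out, the last holds). Time passes only in rows, so rows that do not move let the fingers close. It gives the time, the measured TCP pose, the force, the opening and the grip force at its end, in the units of the state.
- env.get_obs(): the state, without advancing time (a new reading comes with each control period).
- env.read_camera(name): name is "side" or "top" or "wrist"; returns the picture (384x512x3 uint8, blue, green, red); there is no depth.
- env.get_calibration(name): a dict with "fov_y" (degrees; the focal length in pixels is half the picture's height over the tangent of half this angle, whatever the lens; pixels are square), "cx", "cy" (the principal point, pixels), "pose" (4x4, takes a point from camera to world coordinates). Camera axes: x right, y up, looking along -z (the intrinsics and any distortion apply to the point x, -y, -z); pixel columns grow to the right and rows downward; lengths in m; the calibration is good to about 2 mm. The wrist camera is an equidistant fisheye: a pixel r from the principal point sees the ray r / f radians off the axis. A picture is of the moment at which its call begins: read the wrist's pose just before it. get_calibration takes no time and is no camera call; for the wrist camera it gives the pose at the moment of the call.
- env.sign_off(): hands the job in; it is judged then, once.
The state is a dict: "time_s": time; "qpos": joint angles; "joint_velocities": joint speeds; "effort": joint torques, N m; "tool_pos": TCP position; "tool_rot": TCP orientation; "force": force on the tool from outside, world axes, zero at the start; "wrist_torque": the same for the moment, N m; "grip_width": finger opening in m; "grasp_force": force on a finger pad.
Only numpy, scipy, OpenCV 4.12 (cv2) and the standard library are available. Lean on these libraries where they do the work, as an engineer would, in place of code of your own. Each camera call takes 0.05 s, during which the arm holds its last target. There are 200 camera calls.

## Task

Clear the pastry mat after baking: put every wooden tool that is out into the wooden tool case and every bread roll into the cream bread bin. The case opens by pressing its red tab down while sliding the cover away from the robot along its rails, and must be slid fully home again until the tab clicks up; do not force it. Lift the bin's lid right back until it rests on its stop before loading, close it at the end, and leave the jug, bowl, bottle and jar standing where they are.

Things in the scene. Friction and masses are not known exactly. Their poses are not given: they have to be found in the camera images.
- case: Pale wooden tool case, fixed, 220 (x) x 250 (y) x 75 high; origin: centre of its underside, z up; its +x points away from the robot, the way the cover opens. Inside 208 x 238, floor and walls 6 thick, 58 clear height under the cover. Along both y walls run rail caps, 16 wide, tops at 75, with the cover beneath them.
- case_cover (a joint): How far the cover (216 x 234, top 69 above the case's origin) is slid open, m: 0 shut, 0.180 fully open, towards the case's +x. Open by d it uncovers the d nearest the robot. 1.5 N of friction; it stays where left. Shut, the tab locks it after 3 mm of play. Two dark red cross ridges on it, 18 high, 6 thick, 56 wide, centred 27 before and 27 beyond the tab's centre, are there to push on.
- case_tab (a joint): How far the red tab is pressed down, m: 0 up, 0.007 down; spring, 1.5 N at first, 5 N at the bottom. Up, its teeth stand in notches of the rail caps and lock the cover; pressed over 5 mm the cover can move. Once it has moved 15 mm the rails keep the tab down (about 0.0045). Back within 3 mm of shut the tab springs up: latched. Closing needs no press: push the near ridge towards the robot.
- tab_top (a point): Centre of the top of the red ribbed tab (38 x 50), midway between the two ridges (48 clear between them); it moves with cover and tab. Shut, it is 78 before the case's origin (in -x). Tab up, it is 9 above the cover's top, 78 above the case's origin; fully down 2 above the cover's top. The ridges' tops are 18 above the cover's top.
- bin: Cream bread bin, fixed to the counter, 170 (x) x 220 (y) x 72 high, walls and floor 6 thick. Origin: centre of its underside; z up; its -x side faces the robot, the lid is hinged along the top of its +x wall.
- bin_lid (a joint): Angle of the bin's wooden lid, rad: 0 shut, 1.75 open against its stop, leaning back 10 degrees past upright, where it rests by itself. Let go below about 1.5 it falls shut. Lid 170 x 220 x 10, 250 g.
- lid_handle (a point): Middle of the steel bar handle (11 thick, along the bin's y) that stands 35 out from the lid's near edge; posts at 45 either side of the middle, clear between. Shut, it is 120 before the bin's origin (in -x) and 77 above it; pinch it from above, with one finger behind it, and follow the arc of 205 radius about lid_hinge.
- lid_hinge (a point): Middle of the lid's hinge line (along the bin's y), 85 beyond the bin's origin and 72 above it.
- pin: Small cherry-red rolling pin, 180 long, barrel 34 thick and 97 long, handles 15 thick, 130 g; the barrel is hand-carved with slight facets, so it rolls only when pushed. Its origin is its centre, x its length. May be absent.
- spoon: Beech wooden spoon, 170 long, 12 high, 50 g: handle 14 wide from x = -97 to 28, round head 46 across centred at x = 50. Its origin is at half its height at the best grip point, near its balance; x runs along it towards the head, z up as it lies at the start. May be absent.
- turner: Beech wooden turner, 173 long, 12 high, 50 g: handle 14 wide from x = -97 to 18, flat blade 48 wide, 6 thick from x = 14 to 76. Its origin is at half its height at the best grip point, near its balance; x runs along it towards the blade, z up as it lies at the start. May be absent.
- roll_a: Crusty bread roll, 105 long (x), 48 wide (y), 40 high, 90 g. Its origin is its centre; x is its length, z points up as it lies at the start. May be absent.
- roll_b: Crusty bread roll like roll_a. Its origin is its centre; x is its length, z points up as it lies at the start. May be absent.
- mat: Dark silicone pastry mat, 300 x 310 x 2 thick, fixed; the tools and rolls lie on it at the start. Origin: centre of its underside.
- jug: White ceramic mug-shaped jug, 84 across, 115 high, standing beyond the mat; leave alone. Origin: centre of its underside.
- salt_bowl: Terracotta salt bowl, 90 across, 40 high, beyond the mat; leave alone. Origin: centre of its underside.
- oil_bottle: Amber oil bottle, 62 across, 200 high, at the far left; leave alone. Origin: centre of its underside.
- jar: Storage jar, 80 across, 110 high, at the far right; leave alone. Origin: centre of its underside.

How it is judged (in metres and radians):
On the way:
1. the bread bin's lid has been lifted open until it rests on its stop (over 1.68 rad, for half a second) (value of joint bin_lid above 1.68 rad), for 0.5 s.
At the end, for the whole second after the job is handed in: Every tool present lies inside the tool case (origin within its walls, under the cover), every roll present inside the bread bin (origin within its walls, below the rim); the cover is home within 4 mm with its tab up within 3 mm, and the bin's lid is shut within 0.06 rad (x of pin in the frame of case between -0.105 and 0.105 m and y of pin in the frame of case between -0.12 and 0.12 m and z of pin in the frame of case between 0.006 and 0.062 m and x of spoon in the frame of case between -0.105 and 0.105 m and y of spoon in the frame of case between -0.12 and 0.12 m and z of spoon in the frame of case between 0.006 and 0.062 m and x of turner in the frame of case between -0.105 and 0.105 m and y of turner in the frame of case between -0.12 and 0.12 m and z of turner in the frame of case between 0.006 and 0.062 m and x of roll_a in the frame of bin between -0.08 and 0.08 m and y of roll_a in the frame of bin between -0.105 and 0.105 m and z of roll_a in the frame of bin between 0.006 and 0.072 m and x of roll_b in the frame of bin between -0.08 and 0.08 m and y of roll_b in the frame of bin between -0.105 and 0.105 m and z of roll_b in the frame of bin between 0.006 and 0.072 m and value of joint case_cover below 0.004 m and value of joint case_tab below 0.003 m and value of joint bin_lid below 0.06 rad); the robot touches nothing.
It fails at once if the jug is shoved more than 4 cm from its place or tipped over (distance of jug from where it was at the start of the episode above 0.04 m or angle between jug's own z axis and vertical above 0.6 rad).
It fails at once if the salt bowl is shoved more than 4 cm from its place or tipped over (distance of salt_bowl from where it was at the start of the episode above 0.04 m or angle between salt_bowl's own z axis and vertical above 0.6 rad).
It fails at once if the oil bottle is shoved more than 4 cm from its place or tipped over (distance of oil_bottle from where it was at the start of the episode above 0.04 m or angle between oil_bottle's own z axis and vertical above 0.6 rad).
It fails at once if the jar is shoved more than 4 cm from its place or tipped over (distance of jar from where it was at the start of the episode above 0.04 m or angle between jar's own z axis and vertical above 0.6 rad).
It fails at once if the tool case's cover is forced past its catch with the tab still up (value of joint case_cover above 0.01 m and value of joint case_tab below 0.0015 m).
Of pin, spoon, turner only 2 to 3 are there at a start; the rules pass over those that are not, and their reading is None.
Of roll_a, roll_b only 1 to 2 are there at a start; the rules pass over those that are not, and their reading is None.
At some moment in a run one of spoon, turner, roll_a, roll_b may be knocked a few centimetres aside while the robot is not near it.
Once in a run the grip may slacken for a moment while it holds something.
It also fails if it takes over 210 s, if anything falls off the work surface, if the arm or the gripper's body presses on something with over 40 N, if the wrist force passes 120 N, or if a joint passes its speed limit or range.

## Working session

There is one attempt and no reset: what is moved stays moved. The work goes in short steps, Python scripts to look and compute and a shell command to move; the robot and the scene stay as the last step left them, time stands still between calls to the robot, and variables do not carry over. Pictures are saved under pics/ and viewed, at most 14 in all, crops included, and the job is handed in when it is done.

```bash
ls; mkdir -p pics
cat > h.py <<'E'
import numpy as np, cv2
from cell import env
from scipy.spatial.transform import Rotation as R
def ray(cam,u,v,cal=None):
    c=cal or env.get_calibration(cam); f=192/np.tan(np.radians(c['fov_y']/2)); P=np.array(c['pose'])
    x,y=u-c['cx'],v-c['cy']
    if cam=='wrist':
        r=np.hypot(x,y)+1e-9; t=r/f; d=np.array([np.sin(t)*x/r,-np.sin(t)*y/r,-np.cos(t)])
    else: d=np.array([x/f,-y/f,-1])
    return P[:3,3],P[:3,:3]@d
def onz(cam,u,v,z,cal=None):
    o,d=ray(cam,u,v,cal); return o+d*(z-o[2])/d[2]
def proj(cam,p,cal=None):
    c=cal or env.get_calibration(cam); f=192/np.tan(np.radians(c['fov_y']/2)); P=np.array(c['pose'])
    q=P[:3,:3].T@(np.array(p)-P[:3,3]); x,y,z=q[0],-q[1],-q[2]
    if cam=='wrist':
        r=np.hypot(x,y)+1e-9; t=np.arctan2(r,z); return c['cx']+f*t*x/r, c['cy']+f*t*y/r
    return c['cx']+f*x/z, c['cy']+f*y/z
E
python3 - <<'E'
from h import *
o=env.get_obs(); print(o['tool_pos'],o['tool_rot'],o['time_s'])
for n in ['top','side']:
    c=env.get_calibration(n); print(n,c['fov_y'],c['cx'],c['cy'],np.round(c['pose'],3).tolist())
    cv2.imwrite(f'pics/{n}0.png',cv2.resize(env.read_camera(n),None,fx=1.5,fy=1.5))
E
```

```text
pics
[0.2492331  0.59970498 0.22147499] [-1.79890346e+02  5.93437665e-03  1.57440611e+02] 0.0
top 43.188742507605134 250.02373621749504 187.7016597537135 [[0.014, 0.986, -0.166, 0.32], [-1.0, 0.014, -0.001, 0.018], [0.001, 0.166, 0.986, 1.549], [0.0, 0.0, 0.0, 1.0]]
side 42.08964104576647 253.1506823143087 201.82052614768247 [[0.97, 0.184, -0.158, 0.255], [-0.242, 0.724, -0.646, -1.262], [-0.005, 0.665, 0.746, 1.545], [0.0, 0.0, 0.0, 1.0]]
```

View pics/top0.png

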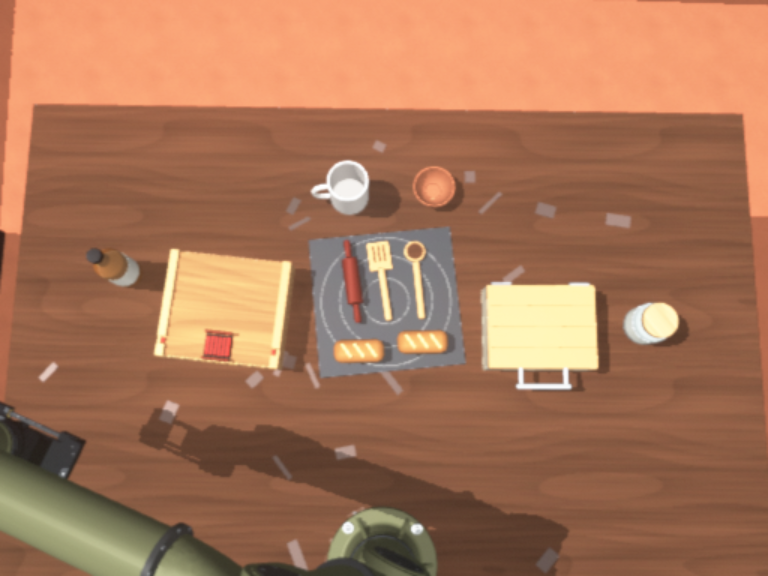

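View pics/side0.png

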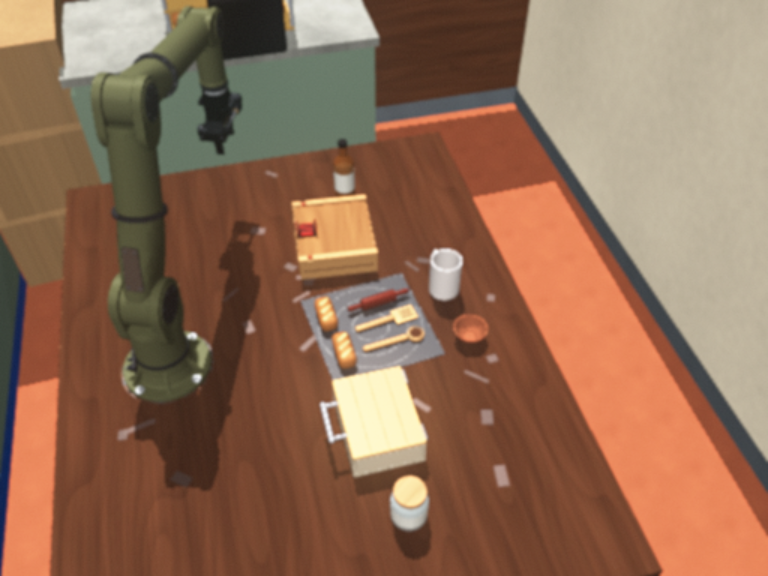

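The top view (x1.5 pixels) shows all five objects out. The pin is at (352,280), the turner at (382,280), the spoon at (417,280), and the rolls at (358,350) and (422,342). The case is on the left with its tab at (218,346). The bin is on the right with its handle at (544,387).

```bash
cat > loc.py <<'E'
from h import *
def locate(tag='t',show=False):
    im=env.read_camera('top'); cv2.imwrite(f'pics/raw_{tag}.png',im)
    hsv=cv2.cvtColor(im,cv2.COLOR_BGR2HSV).astype(int)
    H,S,V=hsv[...,0],hsv[...,1],hsv[...,2]
    m=((S>90)&(V>60)).astype(np.uint8)*255
    roi=np.zeros_like(m)
    a=[proj('top',p)for p in [(.40,.17,0),(.71,.17,0),(.71,-.19,0),(.40,-.19,0)]]
    roi=cv2.fillPoly(roi,[np.int32(MAT)],255)
    m&=roi
    cs,_=cv2.findContours(m,cv2.RETR_EXTERNAL,cv2.CHAIN_APPROX_NONE)
    out=[]
    for c in cs:
        if cv2.contourArea(c)<60: continue
        msk=cv2.drawContours(np.zeros_like(m),[c],-1,255,-1)
        hh=np.median(H[msk>0]);vv=np.median(V[msk>0]); area=cv2.contourArea(c)
        z=.02
        (u,v),(w,h),an=cv2.minAreaRect(c)
        bp=cv2.boxPoints(((u,v),(w,h),an)); ctr=onz('top',u,v,z)
        pts=np.array([onz('top',*b,z)[:2] for b in bp])
        e1,e2=pts[1]-pts[0],pts[2]-pts[1]
        L=e1 if np.hypot(*e1)>np.hypot(*e2) else e2
        print(np.round([u,v],1),'area',area,'hue',hh,'V',vv,'ctr',np.round(ctr[:2],4),'size',np.round([np.hypot(*e1),np.hypot(*e2)],3),'ang',round(np.degrees(np.arctan2(L[1],L[0])),1))
MAT=np.array([(312,242),(448,230),(464,361),(320,375)])/1.5
if __name__=='__main__': locate('t0')
E
python3 - <<'E'
from h import *
import loc; loc.locate('t0')
s=1/1.5
for n,pts,z in [('case',[(176,249),(291,262),(278,368),(155,355)],.075),('tab',[(218,346)],.078),('bin',[(484,285),(596,285),(598,369),(483,369)],.082),('handle',[(518,387),(571,387),(544,387)],.077),('mat',[(309,240),(451,228),(466,362),(319,377)],.002),('bowl',[(434,187)],.03),('jug',[(348,178)],.115),('bottle',[(95,256)],.2),('jar',[(660,320)],.11)]:
    print(n,[np.round(onz('top',u*s,v*s,z)[:2],3).tolist() for u,v in pts])
im=env.read_camera('top')
cr=im[150:270,90:410]
cv2.imwrite('pics/crop0.png',cv2.resize(cr,None,fx=2.5,fy=2.5,interpolation=cv2.INTER_CUBIC))
E
```

```text
[238.5 233.5] area 454.5 hue 16.0 V 247.0 ctr [0.4306 0.0537] size [0.104 0.047] ang -89.2
[281.5 227.5] area 465.0 hue 16.0 V 247.0 ctr [ 0.4514 -0.0816] size [0.104 0.047] ang -89.2
[252.2 168.7] area 64.5 hue 20.0 V 248.0 ctr [0.6393 0.0133] size [0.03  0.035] ang -170.1
[279.9 186.1] area 136.0 hue 15.0 V 217.0 ctr [ 0.5838 -0.0761] size [0.041 0.167] ang -170.6
[234.4 187.1] area 358.5 hue 4.0 V 166.0 ctr [0.5785 0.0693] size [0.033 0.178] ang -171.0
case [[0.63, 0.432], [0.606, 0.193], [0.389, 0.212], [0.411, 0.462]]
tab [[0.431, 0.335]]
bin [[0.563, -0.203], [0.566, -0.432], [0.395, -0.43], [0.392, -0.2]]
handle [[0.357, -0.27], [0.359, -0.376], [0.358, -0.322]]
mat [[0.67, 0.165], [0.701, -0.145], [0.41, -0.176], [0.374, 0.135]]
bowl [[0.785, -0.105]]
jug [[0.775, 0.078]]
bottle [[0.588, 0.549]]
jar [[0.493, -0.549]]
```

View pics/crop0.png

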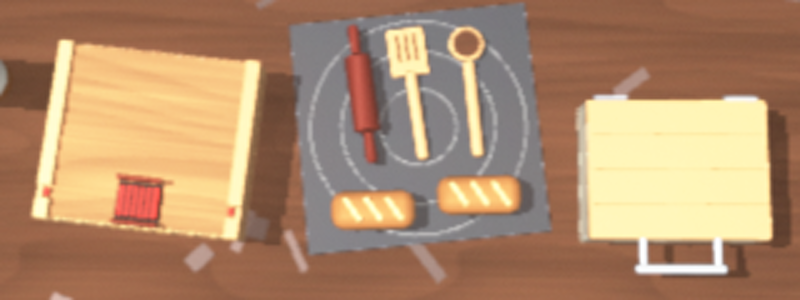

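The crop confirms that pin, turner, spoon, both rolls, case and bin are where I measured them. The case yaw is about -6°, the bin yaw about 0°, and the lid handle is at about (0.358,-0.320).

```bash
python3 -m jog '[[0,0,-0.01,0,0,0.1178,0.087],[0,0,-0.01,0,0,0.1178,0.087],[0,0,-0.01,0,0,0.1178,0.087],[0,0,-0.01,0,0,0.1178,0.087],[0,0,-0.01,0,0,0.1178,0.087],[0,0,-0.01,0,0,0.1178,0.087],[0,0,-0.01,0,0,0.1178,0.087],[0,0,-0.01,0,0,0.1178,0.087],[0,0,-0.01,0,0,0.1178,0.087],[0,0,-0.01,0,0,0.1178,0.087]]' 30
python3 -m jog '[[-0.033,0.021,0,0,0,0,0.026],[-0.033,0.021,0,0,0,0,0.026],[-0.033,0.021,0,0,0,0,0.026],[-0.033,0.021,0,0,0,0,0.026],[-0.033,0.021,0,0,0,0,0.026],[-0.033,0.021,0,0,0,0,0.026],[-0.033,0.021,0,0,0,0,0.026],[-0.033,0.021,0,0,0,0,0.026],[-0.033,0.021,0,0,0,0,0.026],[-0.033,0.021,0,0,0,0,0.026],[-0.033,0.021,0,0,0,0,0.026],[-0.033,0.021,0,0,0,0,0.026]]'
python3 -m jog '[[-0.041,-0.008,0,0,0,0,0.026],[-0.041,-0.008,0,0,0,0,0.026],[-0.041,-0.008,0,0,0,0,0.026],[-0.041,-0.008,0,0,0,0,0.026],[-0.041,-0.008,0,0,0,0,0.026],[-0.041,-0.008,0,0,0,0,0.026],[-0.041,-0.008,0,0,0,0,0.026],[-0.041,-0.008,0,0,0,0,0.026],[-0.041,-0.008,0,0,0,0,0.026],[-0.041,-0.008,0,0,0,0,0.026],[-0.041,-0.008,0,0,0,0,0.026],[-0.041,-0.008,0,0,0,0,0.026]]'
python3 - <<'E'
from h import *
c=env.get_calibration('wrist'); im=env.read_camera('wrist'); cv2.imwrite('pics/w1.png',im)
o=env.get_obs(); print(o['tool_pos'],o['tool_rot'],o['qpos'],c['fov_y'],c['cx'],c['cy'])
for n,p in [('handle',(.358,-.32,.077)),('lidNL',(.394,-.206,.082)),('lidNR',(.394,-.426,.082))]: print(n,proj('wrist',p,c))
E
```

```text
time_s: 1.03
tool_pos: [0.2493, 0.6001, 0.3228]
tool_rot: [-180.0, 0.0, 89.6]
force: [-0.3, -0.9, 0.4]
grip_width: 0.0875
grasp_force: 0.0
time_s: 2.03
tool_pos: [0.5016, 0.2022, 0.3227]
tool_rot: [180.0, -0.0, 90.0]
force: [0.4, 0.6, 0.5]
grip_width: 0.0266
grasp_force: 0.0
time_s: 3.03
tool_pos: [0.4037, -0.2886, 0.3227]
tool_rot: [179.9, -0.1, 90.0]
force: [1.5, -0.3, -0.4]
grip_width: 0.0262
grasp_force: 0.0
[ 0.39975493 -0.29850805  0.32319312] [179.92111106   0.28450841  89.21773232] [-28.30627855  -7.46221021  57.27092562  96.33219937   6.49259995
  87.53011853  27.70225278] 65.70646984690485 254.49991205805242 190.53783272973476
handle (np.float64(221.78198546224556), np.float64(185.3521504527135))
lidNL (np.float64(246.64479672375475), np.float64(103.5685777532369))
lidNR (np.float64(247.67370457367943), np.float64(254.24198323108035))
```

View pics/w1.png

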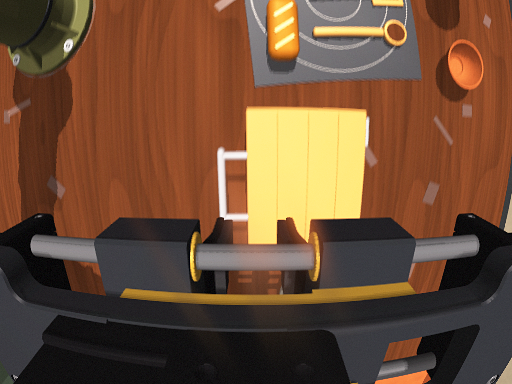

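The wrist view shows the handle bar at (221,184), within about 1 px of my prediction. I'll lower onto it.

```bash
python3 -m jog '[[-0.011,-0.021,0,0,0,0,0.026],[-0.011,-0.021,0,0,0,0,0.026],[0,0,0.04,0,0,0,0.026],[0,0,0.04,0,0,0,0.026],[0,0,0.04,0,0,0,0.026],[0,0,0.04,0,0,0,0.026],[0,0,0.04,0,0,0,0.026],[0,0,0,0,0,0,0.026]]'
python3 - <<'E'
from h import *
c=env.get_calibration('wrist'); im=env.read_camera('wrist'); cv2.imwrite('pics/w2.png',im)
o=env.get_obs(); print(o['tool_pos'],o['tool_rot'],o['force'])
for n,p in [('handle',(.358,-.32,.077)),('postL',(.358,-.275,.077)),('postR',(.358,-.365,.077))]: print(n,proj('wrist',p,c))
E
```

```text
time_s: 3.75
tool_pos: [0.3577, -0.3053, 0.116]
tool_rot: [-179.2, -0.2, 89.9]
force: [-1.1, 2.0, -0.1]
grip_width: 0.0261
grasp_force: 0.0
[ 0.35971612 -0.30696316  0.11965562] [-1.79468725e+02 -5.42228201e-02  8.98838951e+01] [ 0.0231455  -0.97221876 -0.22152963]
handle (np.float64(255.47925609000777), np.float64(230.8501373800409))
postL (np.float64(255.45002532834), np.float64(170.20791200353779))
postR (np.float64(255.48287191836837), np.float64(282.80287534334747))
```

View pics/w2.png

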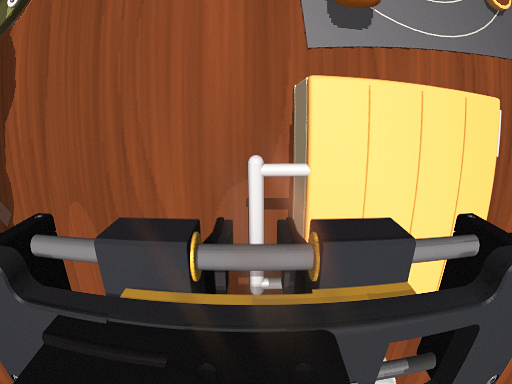

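```bash
python3 -m jog '[[-0.006,-0.001,0.02,0,0,0,0.026],[-0.006,0,0.02,0,0,0,0.026],[0,0,0.017,0,0,0,0.026],[0,0,0,0,0,0,0.026],[0,0,0,0,0,0,0],[0,0,0,0,0,0,0],[0,0,0,0,0,0,0],[0,0,0,0,0,0,0],[0,0,0,0,0,0,0]]' 30
```

```text
time_s: 4.55
tool_pos: [0.3585, -0.3213, 0.0672]
tool_rot: [-179.7, -0.1, 89.9]
force: [-12.2, 0.4, 11.6]
grip_width: 0.01
grasp_force: 30.0
```

```bash
python3 -m jog '[[0,0.002,-0.0178,0,0,0,0],[0,0.002,-0.0178,0,0,0,0],[0,0.005,-0.0172,0,0,0,0],[0,0.005,-0.0172,0,0,0,0],[0,0.008,-0.016,0,0,0,0],[0,0.008,-0.016,0,0,0,0],[0,0.0106,-0.0144,0,0,0,0],[0,0.0106,-0.0144,0,0,0,0],[0,0,0,0,0,0,0]]' 10
python3 -m jog '[[0,0.013,-0.0123,0,0,0,0],[0,0.013,-0.0123,0,0,0,0],[0,0.0149,-0.0099,0,0,0,0],[0,0.0149,-0.0099,0,0,0,0],[0,0.0163,-0.0072,0,0,0,0],[0,0.0163,-0.0072,0,0,0,0],[0,0.0173,-0.0042,0,0,0,0],[0,0.0173,-0.0042,0,0,0,0],[0,0,0,0,0,0,0]]'
```

```text
time_s: 5.3
tool_pos: [0.4104, -0.3215, 0.2006]
tool_rot: [-179.7, -0.1, 89.9]
force: [-15.6, 4.1, 11.7]
grip_width: 0.0106
grasp_force: 10.0
time_s: 6.05
tool_pos: [0.5399, -0.3206, 0.2666]
tool_rot: [179.7, 0.2, 90.1]
force: [-0.3, 0.8, 2.7]
grip_width: 0.0105
grasp_force: 10.0
```

```bash
python3 -m jog '[[0,0.0179,-0.0011,0,0,0,0],[0,0.0179,-0.0011,0,0,0,0],[0,0.0177,0.002,0,0,0,0],[0,0.0177,0.002,0,0,0,0],[0,0.004,0.001,0,0,0,0],[0,0,0,0,0,0,0],[0,0,0,0,0,0,0]]'
```

```text
time_s: 6.63
tool_pos: [0.605, -0.321, 0.2632]
tool_rot: [-179.4, -0.2, 89.7]
force: [-15.0, 4.7, 5.4]
grip_width: 0.0108
grasp_force: 10.0
```

```bash
python3 -m jog '[[0,0,0,0,0,0,0.03],[0,0,0,0,0,0,0.03],[0,0,0,0,0,0,0.03],[0,0,-0.03,0,0,0,0.03],[0,0,-0.03,0,0,0,0.03],[0.02,-0.01,0,0,0,0,0.075],[0.04,-0.02,0,0,0,0,0.075],[0.04,-0.02,0,0,0,0,0.075],[0.04,-0.02,0,0,0,0,0.075],[0.04,-0.03,0,0,0,0,0.075],[0.04,-0.03,0,0,0,0,0.075],[0.02,-0.02,0,0,0,0,0.075]]'
python3 - <<'E'
from h import *
import loc; loc.locate('t1')
c=env.get_calibration('wrist'); im=env.read_camera('wrist')
o=env.get_obs(); print(o['tool_pos'],o['tool_rot'])
for n,p in [('ra',(.4306,.0537,.02)),('rb',(.4514,-.0816,.02))]: print(n,proj('wrist',p,c))
t=cv2.imread('pics/raw_t1.png'); cv2.imwrite('pics/m1.png',np.hstack([t[100:300,200:420],cv2.resize(im,(267,200))]))
cv2.imwrite('pics/w3raw.png',im); np.save('w3c.npy',c['pose'])
E
```

```text
time_s: 7.63
tool_pos: [0.4774, -0.1018, 0.3214]
tool_rot: [179.9, -0.2, 90.2]
force: [0.5, 0.8, -1.3]
grip_width: 0.0686
grasp_force: 0.0
[238.5 233.5] area 454.5 hue 16.0 V 245.0 ctr [0.4306 0.0537] size [0.104 0.047] ang -89.2
[276.  227.5] area 306.5 hue 16.0 V 244.0 ctr [ 0.4511 -0.0642] size [0.07  0.047] ang -89.2
[252.2 168.5] area 71.0 hue 19.5 V 246.5 ctr [0.6401 0.0133] size [0.03  0.037] ang -171.4
[276.5 186.5] area 145.0 hue 15.0 V 215.5 ctr [ 0.5823 -0.0652] size [0.042 0.166] ang -179.8
[234.4 187.1] area 360.0 hue 4.0 V 163.0 ctr [0.5785 0.0693] size [0.033 0.178] ang -171.0
[ 0.47665228 -0.10098205  0.32278648] [179.75628079  -0.58673159  90.46485584]
ra (np.float64(226.2248990295987), np.float64(63.16290255185862))
rb (np.float64(239.2192679447625), np.float64(148.6169402280606))
```

View pics/m1.png

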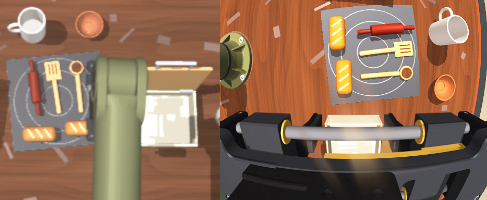

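Lid stands open, and the wrist view shows roll_b at (238,148) as predicted. I'll grasp it.

```bash
python3 -m jog '[[0.01,-0.0127,0.03,0,0,0,0.08],[0.0095,-0.0127,0.03,0,0,0,0.08],[0,0,0.04,0,0,0,0.08],[0,0,0.04,0,0,0,0.08],[0,0,0.04,0,0,0,0.08],[0,0,0.04,0,0,0,0.08],[0,0,0.035,0,0,0,0.08],[0,0,0.03,0,0,0,0.08],[0,0,0.02,0,0,0,0.08],[0,0,0.009,0,0,0,0.08],[0,0,0,0,0,0,0.08],[0,0,0,0,0,0,0.03]]' 20
python3 -m jog '[[0,0,0,0,0,0,0.03],[0,0,0,0,0,0,0.03],[0,0,0,0,0,0,0.03],[0,0,0,0,0,0,0.03],[0,0,0,0,0,0,0.03]]'
```

```text
time_s: 8.73
tool_pos: [0.4537, -0.0877, 0.0077]
tool_rot: [179.9, 0.1, 89.8]
force: [0.6, 0.8, -0.3]
grip_width: 0.0777
grasp_force: 0.0
time_s: 9.15
tool_pos: [0.4523, -0.0857, 0.0072]
tool_rot: [-180.0, -0.0, 89.9]
force: [-0.6, -0.2, 2.7]
grip_width: 0.0481
grasp_force: 18.6
```

```bash
python3 -m jog '[[0,0,-0.02,0,0,0,0.03],[0,0,-0.04,0,0,0,0.03],[0,0,-0.04,0,0,0,0.03],[0,0,-0.04,0,0,0,0.03],[0,0,-0.04,0,0,0,0.03],[-0.03,0.004,0,0,0,0,0.03],[-0.03,0.004,0,0,0,0,0.03],[-0.03,0.004,0,0,0,0,0.03],[-0.03,0.004,0,0,0,0,0.03],[-0.03,0.004,0,0,0,0,0.03],[-0.033,0.005,0,0,0,0,0.03]]' 25
python3 -m jog '[[0,0,0,0,0,0.121,0.03],[0,0,0,0,0,0.121,0.03],[0,0,0,0,0,0.121,0.03],[0,0,0,0,0,0.121,0.03],[0,0,0,0,0,0.121,0.03],[0,0,0,0,0,0.121,0.03],[0,0,0,0,0,0.121,0.03],[0,0,0,0,0,0.121,0.03],[0,0,0,0,0,0.121,0.03],[0,0,0,0,0,0.121,0.03],[0,0,0,0,0,0.121,0.03],[0,0,0,0,0,0.121,0.03]]'
python3 -m jog '[[0,0,0,0,0,0.119,0.03],[0,0,0,0,0,0,0.03],[0,0,0,0,0,0,0.03]]'
```

```text
time_s: 10.07
tool_pos: [0.4778, -0.2693, 0.1866]
tool_rot: [-180.0, -0.1, 90.0]
force: [0.1, 0.8, 0.3]
grip_width: 0.0477
grasp_force: 25.0
time_s: 11.07
tool_pos: [0.4772, -0.2687, 0.1869]
tool_rot: [-180.0, 0.0, 6.4]
force: [-0.2, 0.3, -0.2]
grip_width: 0.0478
grasp_force: 25.0
time_s: 11.32
tool_pos: [0.4772, -0.2688, 0.1869]
tool_rot: [-180.0, 0.0, 0.1]
force: [-0.2, -0.2, -0.2]
grip_width: 0.0477
grasp_force: 25.0
```

```bash
python3 -m jog '[[0,0,0.035,0,0,0,0.03],[0,0,0.035,0,0,0,0.03],[0,0,0.035,0,0,0,0.03],[0,0,0.03,0,0,0,0.03],[0,0,0.02,0,0,0,0.03],[0,0,0.014,0,0,0,0.03],[0,0,0,0,0,0,0.03],[0,0,0,0,0,0,0.06],[0,0,0,0,0,0,0.06],[0,0,0,0,0,0,0.06],[0,0,0,0,0,0,0.06]]'
python3 -m jog '[[0,0,-0.04,0,0,0,0.06],[0,0,-0.04,0,0,0,0.06],[0,0,-0.04,0,0,0,0.06],[0,0,-0.04,0,0,0,0.075],[-0.004,-0.04,0,0,0,-0.12,0.08],[-0.004,-0.04,0,0,0,-0.12,0.08],[0,0,0,0,0,-0.12,0.08],[0,0,0,0,0,-0.12,0.08],[0,0,0,0,0,-0.12,0.08],[0,0,0,0,0,-0.12,0.08],[0,0,0,0,0,-0.12,0.08],[0,0,0,0,0,-0.12,0.08]]'
python3 - <<'E'
from h import *
c=env.get_calibration('wrist'); im=env.read_camera('wrist'); cv2.imwrite('pics/w4.png',im)
o=env.get_obs(); print(o['tool_pos'],o['tool_rot'])
E
```

```text
time_s: 12.23
tool_pos: [0.4785, -0.2694, 0.0195]
tool_rot: [180.0, -0.1, -0.1]
force: [-0.0, 0.1, 0.8]
grip_width: 0.0592
grasp_force: 0.0
time_s: 13.23
tool_pos: [0.4649, -0.1898, 0.1788]
tool_rot: [180.0, -0.1, 55.3]
force: [-0.2, -0.2, -0.9]
grip_width: 0.0798
grasp_force: 0.0
[ 0.46484414 -0.18986826  0.17874131] [ 1.79989971e+02 -1.04645334e-01  5.55457722e+01]
```

View pics/w4.png

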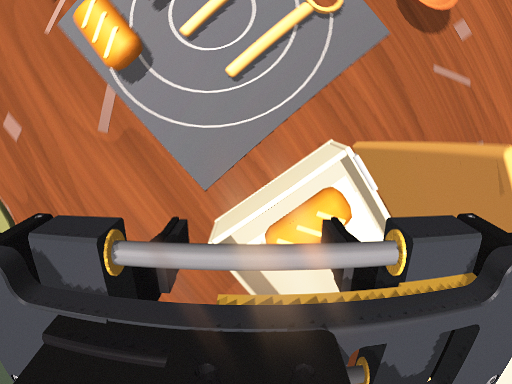

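Roll_b lies in the bin at (308,215). Roll_a is at (105,35), still on the mat.

```bash
python3 -m jog '[[0,0,-0.02,0,0,-0.12,0.08],[0,0,-0.02,0,0,-0.12,0.08],[0,0,-0.02,0,0,-0.12,0.08],[0,0,0,0,0,-0.12,0.08],[0,0,0,0,0,-0.12,0.08],[0.035,-0.005,0,0,0,0,0.08],[0.035,-0.005,0,0,0,0,0.08],[0.035,-0.005,0,0,0,0,0.08],[0.035,-0.005,0,0,0,0,0.08],[0.03,-0.005,0,0,0,0,0.08],[0,-0.005,0,0,0,0,0.08],[0,0,0,0,0,0,0.08]]'
cat > wl.py <<'E'
from h import *
def wl(tag,zs=.02,box=((.36,.72),(-.2,.18))):
    c=env.get_calibration('wrist'); im=env.read_camera('wrist'); cv2.imwrite(f'pics/wr_{tag}.png',im)
    o=env.get_obs(); print('tcp',np.round(o['tool_pos'],4),np.round(o['tool_rot'],2))
    hsv=cv2.cvtColor(im,cv2.COLOR_BGR2HSV).astype(int); S,V=hsv[...,1],hsv[...,2]
    m=((S>90)&(V>60)).astype(np.uint8)*255
    MATW=[(.405,-.173),(.70,-.141),(.668,.162),(.376,.133)]
    k=[]
    for a,b in zip(MATW,MATW[1:]+MATW[:1]):
        for t in np.linspace(0,1,12,endpoint=False): k.append(proj('wrist',(a[0]+(b[0]-a[0])*t,a[1]+(b[1]-a[1])*t,.002),c))
    m&=cv2.fillPoly(np.zeros_like(m),[np.int32(k)],255); m[215:]=0
    cs,_=cv2.findContours(m,cv2.RETR_EXTERNAL,cv2.CHAIN_APPROX_NONE)
    for ct in cs:
        if cv2.contourArea(ct)<150: continue
        P=np.array([onz('wrist',u,v,zs,c)[:2] for u,v in ct[:,0]],np.float32)
        (x,y),(w,h),an=cv2.minAreaRect(P*1000); mk=cv2.drawContours(np.zeros_like(m),[ct],-1,255,-1)
        if w<h: an+=90
        print('hue',np.median(hsv[...,0][mk>0]),'px',np.round(ct[:,0].mean(0)),'ctr',round(x),round(y),'size',round(w),round(h),'ang',round(an,1))
E
python3 -c "
import loc;loc.locate('t2')
import wl;wl.wl('a')"
```

```text
time_s: 14.28
tool_pos: [0.4363, -0.0183, 0.2384]
tool_rot: [-180.0, -0.0, 89.4]
force: [-0.2, 0.2, -0.8]
grip_width: 0.0799
grasp_force: 0.0
[236.  233.5] area 355.0 hue 16.0 V 245.5 ctr [0.4305 0.0616] size [0.088 0.047] ang -89.2
[252.2 168.5] area 68.5 hue 19.0 V 247.0 ctr [0.6399 0.0133] size [0.03  0.036] ang -171.4
[234.4 187.1] area 357.5 hue 4.0 V 163.0 ctr [0.5785 0.0693] size [0.033 0.178] ang -171.0
[277.8 170.6] area 137.5 hue 14.5 V 200.0 ctr [ 0.6342 -0.0691] size [0.041 0.086] ang -164.2
tcp [ 0.4371 -0.0207  0.2385] [ 1.7996e+02 -4.0000e-02  8.9120e+01]
hue 27.0 px [362. 199.] ctr 588 -59 size 166 45 ang 0.3
hue 29.0 px [370. 146.] ctr 575 7 size 168 47 ang 8.8
hue 4.0 px [355. 100.] ctr 576 70 size 180 34 ang 9.3
hue 23.0 px [246. 110.] ctr 427 53 size 49 107 ang 92.0
```

The spoon has been knocked: it is now at about (0.588,-0.059) at 0°. Roll_a is unmoved at (0.429,0.053), so I'll grasp it.

```bash
python3 -m jog '[[0.037,-0.004,0,0,0,0,0.08],[0.037,-0.004,0,0,0,0,0.08],[0,0,0.04,0,0,0,0.08],[0,0,0.04,0,0,0,0.08],[0,0,0.04,0,0,0,0.08],[0,0,0.04,0,0,0,0.08],[0,0,0.035,0,0,0,0.08],[0,0,0.025,0,0,0,0.08],[0,0,0.0115,0,0,0,0.08],[0,0,0,0,0,0,0.08],[0,0,0,0,0,0,0.08],[0,0,0,0,0,0,0.03]]' 25
python3 -m jog '[[0,0,0,0,0,0,0.03],[0,0,0,0,0,0,0.03],[0,0,0,0,0,0,0.03],[0,0,0,0,0,0,0.03],[0,0,0,0,0,0,0.03]]'
python3 -m jog '[[0,0,-0.02,0,0,0,0.03],[0,0,-0.04,0,0,0,0.03],[0,0,-0.04,0,0,0,0.03],[0,0,-0.04,0,0,0,0.03],[0,0,-0.04,0,0,0,0.03],[0,0,0,0,0,0,0.03],[0,0,0,0,0,0,0.03]]'
```

```text
time_s: 15.38
tool_pos: [0.4312, 0.0542, 0.0079]
tool_rot: [179.9, -0.0, 89.2]
force: [0.5, 0.4, -0.2]
grip_width: 0.0772
grasp_force: 0.0
time_s: 15.8
tool_pos: [0.4295, 0.055, 0.007]
tool_rot: [-180.0, -0.1, 89.3]
force: [0.2, -0.9, 5.7]
grip_width: 0.0481
grasp_force: 25.4
time_s: 16.38
tool_pos: [0.4313, 0.0553, 0.1889]
tool_rot: [179.8, -0.2, 89.3]
force: [-0.5, 0.0, -2.1]
grip_width: 0.0484
grasp_force: 24.7
```

```bash
python3 -m jog '[[0,0.023,0,0,0,0,0.03],[-0.025,0.023,0,0,0,0,0.03],[-0.04,0,0,0,0,0,0.03],[-0.04,0,0,0,0,0,0.03],[-0.04,0,0,0,0,0,0.03],[-0.04,0,0,0,0,0,0.03],[-0.04,0,0,0,0,0,0.03],[-0.04,0,0,0,0,0,0.03],[-0.04,0,0,0,0,0,0.03],[-0.04,0,0,0,0,0,0.03],[-0.04,0,0,0,0,0,0.03],[-0.039,0,0,0,0,0,0.03]]' 25
python3 -m jog '[[0,0,0,0,0,0.12,0.03],[0,0,0,0,0,0.12,0.03],[0,0,0,0,0,0.12,0.03],[0,0,0,0,0,0.12,0.03],[0,0,0,0,0,0.12,0.03],[0,0,0,0,0,0.12,0.03],[0,0,0,0,0,0.12,0.03],[0,0,0,0,0,0.12,0.03],[0,0,0,0,0,0.12,0.03],[0,0,0,0,0,0.12,0.03],[0,0,0,0,0,0.12,0.03],[0,0,0,0,0,0.12,0.03]]'
python3 -m jog '[[0,0,0,0,0,0.119,0.03],[0,0,0,0,0,0,0.03],[0,0,0,0,0,0,0.03]]'
```

```text
time_s: 17.38
tool_pos: [0.4692, -0.3711, 0.1838]
tool_rot: [-179.8, -0.1, 89.3]
force: [0.8, 0.7, -0.9]
grip_width: 0.0478
grasp_force: 24.7
time_s: 18.38
tool_pos: [0.4692, -0.3693, 0.1844]
tool_rot: [-179.9, 0.2, 6.4]
force: [0.5, 0.5, -1.2]
grip_width: 0.0481
grasp_force: 24.7
time_s: 18.63
tool_pos: [0.4696, -0.3694, 0.185]
tool_rot: [-179.9, 0.2, 0.1]
force: [-0.8, -1.0, -0.8]
grip_width: 0.0481
grasp_force: 24.7
```

```bash
python3 -m jog '[[0.007,0,0.035,0,0,0,0.03],[0,0,0.035,0,0,0,0.03],[0,0,0.035,0,0,0,0.03],[0,0,0.03,0,0,0,0.03],[0,0,0.018,0,0,0,0.03],[0,0,0.013,0,0,0,0.03],[0,0,0,0,0,0,0.03],[0,0,0,0,0,0,0.06],[0,0,0,0,0,0,0.06],[0,0,0,0,0,0,0.06],[0,0,0,0,0,0,0.06]]'
python3 -m jog '[[0,0,-0.04,0,0,0,0.06],[0,0,-0.04,0,0,0,0.06],[0,0,-0.04,0,0,0,0.06],[0,0,-0.04,0,0,0,0.04],[0,0,-0.04,0,0,0,0.03],[0,0,-0.04,0,0,0,0.03],[0,0,-0.04,0,0,0,0.03],[0,0,-0.037,0,0,-0.12,0.03],[0,0,0,0,0,-0.12,0.03],[0,0,0,0,0,-0.12,0.03],[0,0,0,0,0,-0.12,0.03],[0,0,0,0,0,-0.12,0.03]]'
python3 -m jog '[[0,0,0,0,0,-0.12,0.03],[0,0,0,0,0,-0.12,0.03],[0,0,0,0,0,-0.12,0.03],[0,0,0,0,0,-0.12,0.03],[0,0,0,0,0,-0.12,0.03],[0,0,0,0,0,-0.12,0.03],[0,0,0,0,0,-0.12,0.03],[0,0,0,0,0,-0.12,0.03],[0,0,0,0,0,0,0.03],[0,0,0,0,0,0,0.03]]'
python3 - <<'E'
from h import *
c=env.get_calibration('wrist'); im=env.read_camera('wrist'); cv2.imwrite('pics/w5.png',im)
cv2.imwrite('pics/s5.png',env.read_camera('side')[200:340,180:320])
a=cv2.imread('pics/s5.png'); cv2.imwrite('pics/m5.png',np.hstack([im,cv2.copyMakeBorder(cv2.resize(a,(288,288)),0,96,0,0,cv2.BORDER_CONSTANT)]))
o=env.get_obs(); print(o['tool_pos'],o['tool_rot'])
print(proj('wrist',(.6055,-.3205,.273),c))
E
```

```text
time_s: 19.55
tool_pos: [0.4783, -0.3705, 0.0221]
tool_rot: [179.9, -0.1, -0.0]
force: [0.1, -0.7, 1.2]
grip_width: 0.059
grasp_force: 0.0
time_s: 20.55
tool_pos: [0.4773, -0.3702, 0.3388]
tool_rot: [179.9, -0.1, 34.7]
force: [-0.2, -0.0, 0.2]
grip_width: 0.0302
grasp_force: 0.0
time_s: 21.38
tool_pos: [0.4772, -0.3702, 0.3383]
tool_rot: [179.9, -0.0, 89.1]
force: [-0.9, 0.9, 0.3]
grip_width: 0.0304
grasp_force: 0.0
[ 0.47735664 -0.37004087  0.33798027] [ 1.79974244e+02 -8.22971121e-03  8.91672529e+01]
(np.float64(406.379307125417), np.float64(140.9835618919081))
```

View pics/m5.png

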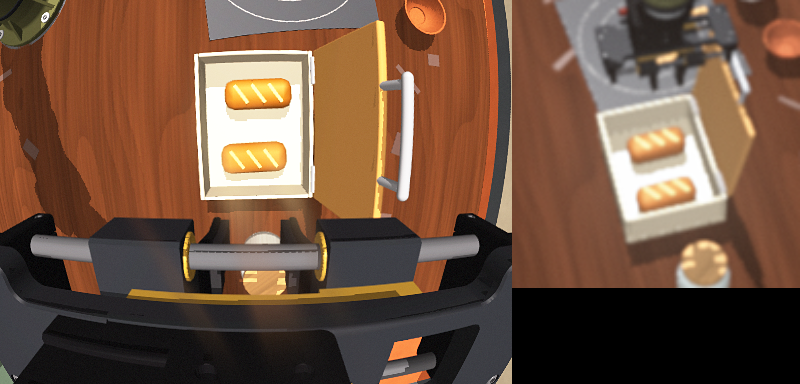

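Both rolls lie in the bin at (258,93) and (254,157). The handle of the open lid is at (407,136), as predicted. I'll pinch it and close.

```bash
python3 -m jog '[[0.0128,0.0318,0,0,0,0,0.03],[0.0128,0.0318,0,0,0,0,0.03],[0.0128,0.0318,0,0,0,0,0.03],[0.0128,0.0318,0,0,0,0,0.03],[0,0,0,0,0,0,0.03],[0,0,0.025,0,0,0,0.03],[0,0,0.025,0,0,0,0.03],[0,0,0.024,0,0,0,0.03],[0,0,0,0,0,0,0.03],[0,0,0,0,0,0,0.03]]' 10
python3 -m jog '[[0,0,0,0,0,0,0],[0,0,0,0,0,0,0],[0,0,0,0,0,0,0],[0,0,0,0,0,0,0]]' 10
```

```text
time_s: 22.32
tool_pos: [0.6048, -0.3194, 0.2627]
tool_rot: [-179.9, -0.1, 89.3]
force: [1.0, -0.3, 0.5]
grip_width: 0.0299
grasp_force: 0.0
time_s: 22.65
tool_pos: [0.6052, -0.3206, 0.265]
tool_rot: [180.0, 0.0, 89.3]
force: [-8.1, 0.8, 6.0]
grip_width: 0.0108
grasp_force: 4.6
```

```bash
python3 -m jog '[[0,-0.0177,-0.002,0,0,0,0],[0,-0.0177,-0.002,0,0,0,0],[0,-0.0179,0.0011,0,0,0,0],[0,-0.0179,0.0011,0,0,0,0],[0,-0.0173,0.0042,0,0,0,0],[0,-0.0173,0.0042,0,0,0,0],[0,-0.0163,0.0072,0,0,0,0],[0,-0.0163,0.0072,0,0,0,0],[0,-0.0149,0.0099,0,0,0,0],[0,-0.0149,0.0099,0,0,0,0],[0,0,0,0,0,0,0]]' 10
python3 -m jog '[[0,-0.013,0.0123,0,0,0,0],[0,-0.013,0.0123,0,0,0,0],[0,-0.0106,0.0144,0,0,0,0],[0,-0.0106,0.0144,0,0,0,0],[0,-0.008,0.016,0,0,0,0],[0,-0.008,0.016,0,0,0,0],[0,-0.005,0.0172,0,0,0,0],[0,-0.005,0.0172,0,0,0,0],[0,-0.002,0.0178,0,0,0,0],[0,-0.002,0.0178,0,0,0,0],[0,0,0,0,0,0,0],[0,0,0,0,0,0,0]]'
```

```text
time_s: 23.57
tool_pos: [0.4337, -0.3204, 0.222]
tool_rot: [-180.0, 0.0, 89.1]
force: [-2.5, -5.5, 0.9]
grip_width: 0.0103
grasp_force: 10.0
time_s: 24.57
tool_pos: [0.3585, -0.3196, 0.0673]
tool_rot: [-179.8, 0.2, 89.3]
force: [-4.0, -5.1, -1.8]
grip_width: 0.0105
grasp_force: 10.1
```

```bash
python3 -m jog '[[0,0,0,0,0,0,0.026],[0,0,0,0,0,0,0.026],[0,0,0,0,0,0,0.026],[0,0,-0.04,0,0,0,0.026],[0,0,-0.04,0,0,0,0.026],[0,0,-0.04,0,0,0,0.026],[0,0,-0.04,0,0,0,0.026],[0,0,-0.04,0,0,0,0.026],[0.03,0.025,0,0,0,0,0],[0.04,0.025,0,0,0,0,0],[0.04,0.025,0,0,0,0,0],[0.04,0.025,0,0,0,0,0]]'
python3 -m jog '[[0.04,0,0,0,0,-0.12,0],[0.04,0.005,0,0,0,-0.12,0],[0.039,0.01,0,0,0,-0.12,0],[0.037,0.014,0,0,0,-0.12,0],[0.035,0.018,0,0,0,-0.12,0],[0.033,0.022,0,0,0,-0.12,0],[0.03,0.025,0,0,0,-0.12,0],[0.027,0.03,0,0,0,-0.12,0],[0.022,0.033,0,0,0,-0.12,0],[0,0,0,0,0,-0.12,0],[0,0,0,0,0,-0.12,0],[0,0,0,0,0,-0.12,0]]'
python3 -m jog '[[0,0,0,0,0,-0.04,0],[0,0,0,0,0,0,0],[0,0,0,0,0,0,0]]'
python3 - <<'E'
from h import *
c=env.get_calibration('wrist'); im=env.read_camera('wrist'); cv2.imwrite('pics/w6.png',im); np.save('w6c.npy',c['pose'])
o=env.get_obs(); print(o['tool_pos'],o['tool_rot'])
print(proj('wrist',(.431,.334,.078),c))
hsv=cv2.cvtColor(im,cv2.COLOR_BGR2HSV).astype(int)
E
```

```text
time_s: 25.57
tool_pos: [0.454, -0.1801, 0.2685]
tool_rot: [179.9, -0.1, 89.3]
force: [0.5, -0.7, 0.1]
grip_width: 0.007
grasp_force: 0.0
time_s: 26.57
tool_pos: [0.4563, 0.1776, 0.2678]
tool_rot: [180.0, -0.0, 172.4]
force: [-0.1, -0.7, 0.5]
grip_width: 0.0009
grasp_force: 0.0
time_s: 26.82
tool_pos: [0.4566, 0.1764, 0.2679]
tool_rot: [179.9, -0.0, 174.1]
force: [0.2, -0.3, 0.5]
grip_width: 0.0002
grasp_force: 0.0
[0.45655626 0.17627558 0.26779461] [ 1.79948643e+02 -1.61492341e-02  1.74082843e+02]
(np.float64(377.74038311562884), np.float64(140.0149296149704))
```

View pics/w6.png

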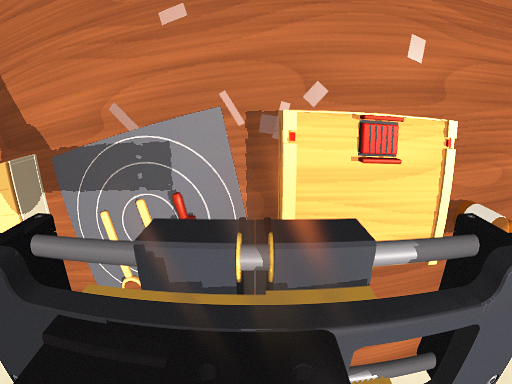

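The wrist view shows the tab at (379,139), the near ridge at row 118, the far ridge at row 160, and the tab's rail teeth at (292,136) and (449,143).

Run:
```python
from h import *
c=env.get_calibration('wrist')
for n,u,v,z in [('tab',379,139,.078),('tR',292,136,.075),('tL',449,143,.075),('near',381,118,.087),('far',379,160,.087),('fr',281,110,.075),('fl',457,122,.075)]: print(n,np.round(onz('wrist',u,v,z,c),4))
```

```text
tab [0.4299 0.3356 0.078 ]
tR [0.4185 0.2248 0.075 ]
tL [0.4409 0.4502 0.075 ]
near [0.4031 0.3357 0.087 ]
far [0.4549 0.3309 0.087 ]
fr [0.3862 0.2145 0.075 ]
fl [0.4116 0.4657 0.075 ]
```

```bash
python3 -m jog '[[0.0082,0.0387,0,0,0,0,0],[0.0082,0.0387,0,0,0,0,0],[0.0082,0.0387,0,0,0,0,0],[0.0082,0.0387,0,0,0,0,0],[0,0,0.04,0,0,0,0],[0,0,0.04,0,0,0,0],[0,0,0.04,0,0,0,0],[0,0,0.04,0,0,0,0],[0,0,0.02,0,0,0,0],[0,0,0,0,0,0,0],[0,0,0,0,0,0,0]]'
python3 -m jog '[[0,0,0.003,0,0,0,0],[0,0,0.003,0,0,0,0],[0,0,0,0,0,0,0],[0,0,0,0,0,0,0]]'
python3 -m jog '[[0,0,0.002,0,0,0,0],[0,0,0.002,0,0,0,0],[0,0,0,0,0,0,0],[0,0,0,0,0,0,0]]'
```

```text
time_s: 27.78
tool_pos: [0.4393, 0.3329, 0.0871]
tool_rot: [-179.9, -0.1, 174.1]
force: [0.1, 0.7, 0.4]
grip_width: 0.0002
grasp_force: 0.0
time_s: 28.12
tool_pos: [0.4404, 0.3338, 0.0828]
tool_rot: [179.9, 0.1, 174.1]
force: [0.5, -0.4, 0.2]
grip_width: 0.0002
grasp_force: 0.0
time_s: 28.45
tool_pos: [0.4401, 0.3335, 0.0779]
tool_rot: [179.9, 0.0, 174.1]
force: [0.7, 0.1, 2.1]
grip_width: 0.0003
grasp_force: 0.8
```

```bash
python3 -m jog '[[0,0,0.003,0,0,0,0],[0,0,0.003,0,0,0,0],[0,0,0.001,0,0,0,0],[0,0,0,0,0,0,0],[0,0,0,0,0,0,0],[0,0,0,0,0,0,0]]'
```

```text
time_s: 28.95
tool_pos: [0.4402, 0.3336, 0.0714]
tool_rot: [179.9, 0.0, 174.1]
force: [-0.6, -0.4, 7.4]
grip_width: 0.0004
grasp_force: 3.5
```

```bash
python3 -m jog '[[-0.004,0,0,0,0,0,0],[-0.004,0,0,0,0,0,0],[-0.004,0,0,0,0,0,0],[-0.004,0,0,0,0,0,0],[-0.004,0,0,0,0,0,0],[-0.004,0,0,0,0,0,0],[-0.004,0,0,0,0,0,0],[0,0,0,0,0,0,0],[0,0,0,0,0,0,0]]'
```

```text
time_s: 29.7
tool_pos: [0.4687, 0.3308, 0.0714]
tool_rot: [179.9, 0.1, 174.1]
force: [0.9, 0.6, 5.5]
grip_width: 0.0003
grasp_force: 2.9
```

```bash
python3 -m jog '[[-0.008,0,-0.001,0,0,0,0],[-0.01,0,-0.001,0,0,0,0],[-0.012,0,-0.001,0,0,0,0],[-0.013,0,0,0,0,0,0],[-0.014,0,0,0,0,0,0],[-0.014,0,0,0,0,0,0],[-0.014,0,0,0,0,0,0],[-0.014,0,0,0,0,0,0],[-0.014,0,0,0,0,0,0],[-0.014,0,0,0,0,0,0],[-0.01,0,0,0,0,0,0],[0,0,0,0,0,0,0]]'
python3 -m jog '[[-0.004,0,0,0,0,0,0],[-0.004,0,0,0,0,0,0],[-0.004,0,0,0,0,0,0],[-0.003,0,0,0,0,0,0],[0,0,0,0,0,0,0],[0,0,0,0,0,0,0]]'
```

```text
time_s: 30.7
tool_pos: [0.6072, 0.3156, 0.0736]
tool_rot: [180.0, 0.2, 174.0]
force: [2.0, 1.6, 4.4]
grip_width: 0.0005
grasp_force: 1.9
time_s: 31.2
tool_pos: [0.6194, 0.3144, 0.0737]
tool_rot: [180.0, 0.0, 174.1]
force: [0.7, 0.7, 4.0]
grip_width: 0.0003
grasp_force: 1.9
```

```bash
python3 -m jog '[[-0.003,0,0,0,0,0,0],[-0.003,0,0,0,0,0,0],[0,0,0,0,0,0,0],[0,0,0,0,0,0,0]]'
```

```text
time_s: 31.53
tool_pos: [0.6211, 0.3144, 0.0734]
tool_rot: [-179.9, -0.5, 174.2]
force: [-10.3, -1.5, 9.6]
grip_width: 0.0
grasp_force: 6.6
```

```bash
python3 -m jog '[[0.004,0,-0.02,0,0,0,0.04],[0,0,-0.04,0,0,0,0.04],[0,0,-0.04,0,0,0,0.04],[0,0,-0.04,0,0,0,0.04],[0,0,-0.04,0,0,0,0.04],[-0.008,-0.037,0,0,0,-0.05,0.04],[-0.008,-0.037,0,0,0,-0.04,0.04],[-0.008,-0.037,0,0,0,0,0.04],[-0.008,-0.037,0,0,0,0,0.04],[-0.008,-0.037,0,0,0,0,0.04],[-0.008,-0.037,0,0,0,0,0.04],[-0.008,-0.037,0,0,0,0,0.04]]'
python3 -m jog '[[-0.008,-0.037,0,0,0,0,0.04],[0,-0.037,0,0,0,0,0.04],[0,0,0,0,0,0,0.04],[0,0,0,0,0,0,0.04]]'
python3 -c "
import loc;loc.locate('t3')
import wl;wl.wl('b',.008)"
```

```text
time_s: 32.53
tool_pos: [0.6686, 0.0519, 0.2526]
tool_rot: [-180.0, -0.1, 179.3]
force: [0.8, 0.8, -0.9]
grip_width: 0.0399
grasp_force: 0.0
time_s: 32.87
tool_pos: [0.6754, -0.0249, 0.2526]
tool_rot: [-179.9, -0.1, 178.9]
force: [0.5, 0.7, -0.7]
grip_width: 0.0397
grasp_force: 0.0
[234.5 186.4] area 321.0 hue 4.0 V 161.0 ctr [0.5809 0.069 ] size [0.033 0.174] ang -171.0
tcp [ 0.6757 -0.0192  0.2526] [ 1.7994e+02 -8.0000e-02  1.7932e+02]
hue 19.0 px [220. 107.] ctr 591 -62 size 170 46 ang 0.8
hue 25.0 px [275. 101.] ctr 579 5 size 174 49 ang 9.2
hue 4.0 px [323.  93.] ctr 576 74 size 187 35 ang 9.0
```

View pics/wr_b.png

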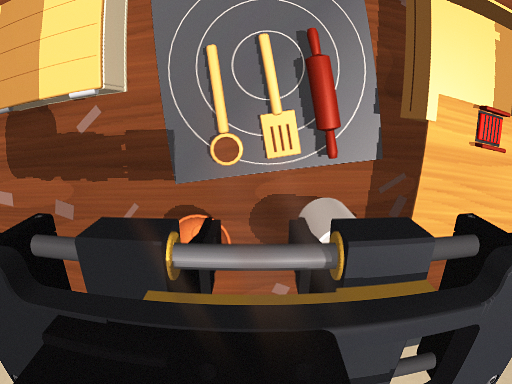

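The wrist view shows spoon (220,107), turner (275,101) and pin (323,93), with heads away from the robot. The fitted sizes match the given ones. I'll grasp the spoon.

```bash
python3 -m jog '[[0.036,-0.022,0,0,0,-0.026,0.04],[0.036,-0.0217,0,0,0,0,0.04],[0,0,0.04,0,0,0,0.04],[0,0,0.04,0,0,0,0.04],[0,0,0.04,0,0,0,0.04],[0,0,0.04,0,0,0,0.04],[0,0,0.04,0,0,0,0.04],[0,0,0.03,0,0,0,0.04],[0,0,0.0166,0,0,0,0.04],[0,0,0,0,0,0,0.04],[0,0,0,0,0,0,0.04],[0,0,0,0,0,0,0]]' 20
python3 -m jog '[[0,0,0,0,0,0,0],[0,0,0,0,0,0,0],[0,0,0,0,0,0,0],[0,0,0,0,0,0,0],[0,0,0,0,0,0,0]]'
python3 -m jog '[[0,0,-0.02,0,0,0,0],[0,0,-0.04,0,0,0,0],[0,0,-0.04,0,0,0,0],[0,0,-0.04,0,0,0,0],[0,0,-0.04,0,0,0,0],[0,0,0,0,0,0,0],[0,0,0,0,0,0,0]]'
```

```text
time_s: 33.97
tool_pos: [0.6048, -0.0612, 0.0065]
tool_rot: [179.9, -0.0, -179.1]
force: [1.2, 0.0, -0.9]
grip_width: 0.0378
grasp_force: 0.0
time_s: 34.38
tool_pos: [0.6048, -0.0632, 0.007]
tool_rot: [180.0, 0.0, -179.2]
force: [-0.2, 0.9, 0.9]
grip_width: 0.0135
grasp_force: 19.9
time_s: 34.97
tool_pos: [0.6065, -0.0635, 0.1901]
tool_rot: [180.0, 0.3, -179.2]
force: [-0.5, 0.2, -1.5]
grip_width: 0.0138
grasp_force: 19.9
```

```bash
python3 -m jog '[[0.0055,0.0375,0,0,0,0,0],[0.0055,0.0375,0,0,0,0,0],[0.0055,0.0375,0,0,0,0,0],[0.0055,0.0375,0,0,0,0,0],[0.0055,0.0375,0,0,0,0,0],[0.0055,0.0375,0,0,0,0,0],[0.0055,0.0375,0,0,0,0,0],[0.0055,0.0375,0,0,0,0,0],[0.0055,0.0375,0,0,0,0,0],[0.0055,0.0375,0,0,0,0,0]]' 25
python3 -m jog '[[0,0,0,0,0,0.12,0],[0,0,0,0,0,0.12,0],[0,0,0,0,0,0.12,0],[0,0,0,0,0,0.12,0],[0,0,0,0,0,0.12,0],[0,0,0,0,0,0.12,0],[0,0,0,0,0,0.12,0],[0,0,0,0,0,0.12,0],[0,0,0,0,0,0.12,0],[0,0,0,0,0,0.12,0],[0,0,0,0,0,0.12,0],[0,0,0,0,0,0.12,0]]'
python3 -m jog '[[0,0,0,0,0,0.12,0],[0,0,0,0,0,0.12,0],[0,0,0,0,0,0,0],[0,0,0,0,0,0,0]]'
```

```text
time_s: 35.8
tool_pos: [0.5429, 0.3122, 0.1848]
tool_rot: [-179.9, -0.2, -179.2]
force: [0.3, 0.6, 0.4]
grip_width: 0.0135
grasp_force: 24.9
time_s: 36.8
tool_pos: [0.5434, 0.3104, 0.1846]
tool_rot: [-179.8, 0.1, 97.9]
force: [-0.3, -0.1, -0.3]
grip_width: 0.0137
grasp_force: 24.9
time_s: 37.13
tool_pos: [0.5437, 0.3106, 0.1852]
tool_rot: [-179.9, 0.1, 84.7]
force: [-0.7, 1.1, -1.4]
grip_width: 0.013
grasp_force: 24.9
```

```bash
python3 -m jog '[[0,0,0.035,0,0,0,0],[0,0,0.035,0,0,0,0],[0,0,0.035,0,0,0,0],[0,0,0.03,0,0,0,0],[0,0,0.016,0,0,0,0],[0,0,0.01,0,0,0,0],[0,0,0,0,0,0,0],[0,0,0,0,0,0,0],[0,0,0,0,0,0,0.024],[0,0,0,0,0,0,0.024],[0,0,0,0,0,0,0.024]]'
python3 -m jog '[[0,0,-0.03,0,0,0,0.024],[0,0,-0.04,0,0,0,0.024],[0,0,-0.04,0,0,0,0.03],[0,0,-0.04,0,0,0,0.04],[0,0,-0.04,0,0,0,0.04],[-0.04,0,0,0,0,-0.12,0.04],[-0.04,-0.005,0,0,0,-0.12,0.04],[-0.04,-0.01,0,0,0,-0.12,0.04],[-0.038,-0.014,0,0,0,-0.12,0.04],[-0.036,-0.018,0,0,0,-0.12,0.04],[-0.034,-0.021,0,0,0,-0.12,0.04],[-0.032,-0.024,0,0,0,-0.12,0.04]]'
python3 -m jog '[[-0.028,-0.02,0,0,0,-0.12,0.04],[0,0,0,0,0,-0.12,0.04],[0,0,0,0,0,-0.12,0.04],[0,0,0,0,0,-0.12,0.04],[0,0,0,0,0,-0.12,0.04],[0,0,0,0,0,-0.12,0.04],[0,0,0,0,0,-0.12,0.04],[0,0,0,0,0,-0.07,0.04],[0,0,0,0,0,0,0.04],[0,0,0,0,0,0,0.04]]'
python3 -c "import wl;wl.wl('c',.008);wl.wl('c2',.019)"
```

```text
time_s: 38.05
tool_pos: [0.5454, 0.3116, 0.0275]
tool_rot: [179.9, -0.1, 84.5]
force: [0.0, -1.1, 0.8]
grip_width: 0.0222
grasp_force: 0.0
time_s: 39.05
tool_pos: [0.5228, 0.0297, 0.217]
tool_rot: [179.9, -0.0, 132.6]
force: [0.5, -0.2, 0.2]
grip_width: 0.0399
grasp_force: 0.0
time_s: 39.88
tool_pos: [0.5272, -0.001, 0.2165]
tool_rot: [180.0, 0.0, -176.0]
force: [-0.6, -0.6, -1.0]
grip_width: 0.0398
grasp_force: 0.0
tcp [ 0.5272 -0.001   0.2164] [ 1.7996e+02  4.0000e-02 -1.7599e+02]
hue 4.0 px [306. 181.] ctr 537 66 size 98 36 ang 8.3
hue 25.0 px [254. 179.] ctr 541 -1 size 96 15 ang 8.9
tcp [ 0.5272 -0.001   0.2163] [ 1.7996e+02  3.0000e-02 -1.7597e+02]
hue 4.0 px [306. 181.] ctr 534 64 size 95 35 ang 8.4
hue 25.0 px [254. 179.] ctr 539 -1 size 93 14 ang 9.0
```

```bash
python3 -m jog '[[-0.031,0.0017,0,0,0,0,0.04],[-0.0316,0.0017,0,0,0,0,0.04],[0,0,0.03,0,0,-0.091,0.04],[0,0,0.04,0,0,0,0.04],[0,0,0.04,0,0,0,0.04],[0,0,0.04,0,0,0,0.04],[0,0,0.03,0,0,0,0.04],[0,0,0.02,0,0,0,0.04],[0,0,0.0104,0,0,0,0.04],[0,0,0,0,0,0,0.04],[0,0,0,0,0,0,0.04],[0,0,0,0,0,0,0]]' 25
python3 -m jog '[[0,0,0,0,0,0,0],[0,0,0,0,0,0,0],[0,0,0,0,0,0,0],[0,0,0,0,0,0,0],[0,0,0,0,0,0,0]]'
python3 -m jog '[[0,0,-0.02,0,0,0,0],[0,0,-0.04,0,0,0,0],[0,0,-0.04,0,0,0,0],[0,0,-0.04,0,0,0,0],[0,0,-0.04,0,0,0,0],[0,0,0,0,0,0,0],[0,0,0,0,0,0,0]]'
```

```text
time_s: 40.98
tool_pos: [0.5902, 0.0071, 0.0064]
tool_rot: [180.0, 0.1, -170.7]
force: [0.3, 0.8, 0.8]
grip_width: 0.0373
grasp_force: 0.0
time_s: 41.4
tool_pos: [0.5894, 0.0071, 0.0058]
tool_rot: [180.0, 0.0, -170.7]
force: [-0.2, 0.3, 1.4]
grip_width: 0.0135
grasp_force: 25.0
time_s: 41.98
tool_pos: [0.591, 0.0069, 0.1883]
tool_rot: [180.0, 0.3, -170.7]
force: [0.2, 0.0, -0.5]
grip_width: 0.0135
grasp_force: 25.0
```

```bash
python3 -m jog '[[0.0093,0.0335,0,0,0,0,0],[0.0093,0.0335,0,0,0,0,0],[0.0093,0.0335,0,0,0,0,0],[0.0093,0.0335,0,0,0,0,0],[0.0093,0.0335,0,0,0,0,0],[0.0093,0.0335,0,0,0,0,0],[0.0093,0.0335,0,0,0,0,0],[0.0093,0.0335,0,0,0,0,0],[0.0093,0.0335,0,0,0,0,0],[0.0093,0.0335,0,0,0,0,0]]' 25
python3 -m jog '[[0,0,0,0,0,0.122,0],[0,0,0,0,0,0.122,0],[0,0,0,0,0,0.122,0],[0,0,0,0,0,0.122,0],[0,0,0,0,0,0.122,0],[0,0,0,0,0,0.122,0],[0,0,0,0,0,0.122,0],[0,0,0,0,0,0.122,0],[0,0,0,0,0,0.122,0],[0,0,0,0,0,0.122,0],[0,0,0,0,0,0.122,0],[0,0,0,0,0,0.122,0]]'
python3 -m jog '[[0,0,0,0,0,0.122,0],[0,0,0,0,0,0.122,0],[0,0,0,0,0,0.122,0],[0,0,0,0,0,0,0],[0,0,0,0,0,0,0]]'
python3 - <<'E'
from h import *
im=env.read_camera('wrist'); o=env.get_obs(); print(o['tool_pos'],o['tool_rot'],o['grip_width'])
s=env.read_camera('side')[120:240,180:340]; t=env.read_camera('top')[140:270,90:230]
cv2.imwrite('pics/m7.png',np.hstack([cv2.resize(s,(480,360)),cv2.resize(t,(388,360))])[:,:800])
E
```

```text
time_s: 42.82
tool_pos: [0.441, 0.3231, 0.1834]
tool_rot: [-179.9, -0.2, -170.6]
force: [0.8, -0.0, -1.5]
grip_width: 0.0136
grasp_force: 25.0
time_s: 43.82
tool_pos: [0.4419, 0.3216, 0.1831]
tool_rot: [-179.8, 0.1, 105.1]
force: [0.0, 0.7, -0.0]
grip_width: 0.0133
grasp_force: 25.0
time_s: 44.23
tool_pos: [0.4422, 0.3218, 0.1839]
tool_rot: [-179.9, 0.1, 84.7]
force: [0.8, 0.5, -1.1]
grip_width: 0.0141
grasp_force: 25.0
[0.4424025  0.32199558 0.18419534] [-1.79893135e+02  8.83284339e-02  8.46956507e+01] 0.014062790424811993
```

View pics/m7.png

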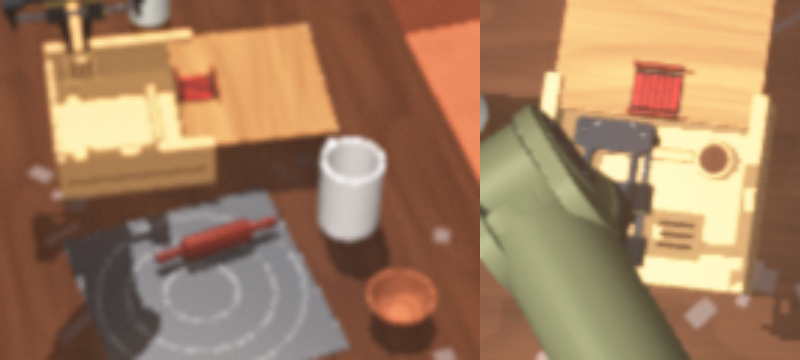

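The spoon lies inside the case towards its far side, with its head at the right in the top crop at (715,160). The turner is held above, and the pin is still on the mat.

```bash
python3 -m jog '[[0,0,0.035,0,0,0,0],[0,0,0.035,0,0,0,0],[0,0,0.035,0,0,0,0],[0,0,0.03,0,0,0,0],[0,0,0.02,0,0,0,0],[0,0,0.013,0,0,0,0],[0,0,0,0,0,0,0],[0,0,0,0,0,0,0],[0,0,0,0,0,0,0.028],[0,0,0,0,0,0,0.028],[0,0,0,0,0,0,0.028]]'
python3 -m jog '[[0,0,-0.03,0,0,0,0.028],[0,0,-0.04,0,0,0,0.028],[0,0,-0.04,0,0,0,0.03],[0,0,-0.04,0,0,0,0.04],[0,0,-0.04,0,0,0,0.06],[-0.037,0.013,0,0,0,0,0.06],[-0.037,0.013,0,0,0,0,0.06],[-0.037,0.013,0,0,0,0,0.06],[-0.037,0.013,0,0,0,0,0.06],[-0.037,0.013,0,0,0,0,0.06],[0,0,0,0,0,0,0.06],[0,0,0,0,0,0,0.06]]'
python3 -c "import wl;wl.wl('d',.019);import loc;loc.locate('t4')"
```

```text
time_s: 45.3
tool_pos: [0.444, 0.3233, 0.019]
tool_rot: [179.9, -0.1, 84.5]
force: [-0.4, 0.1, 0.1]
grip_width: 0.0251
grasp_force: 0.0
time_s: 46.3
tool_pos: [0.491, 0.1294, 0.2087]
tool_rot: [179.9, -0.1, 84.2]
force: [0.3, 1.2, 0.1]
grip_width: 0.0599
grasp_force: 0.0
tcp [0.4904 0.1317 0.2084] [ 1.7996e+02 -1.4000e-01  8.4390e+01]
hue 4.0 px [339. 203.] ctr 597 79 size 34 141 ang 176.1
[234.4 187.1] area 353.5 hue 4.0 V 159.0 ctr [0.5785 0.0693] size [0.032 0.178] ang -171.0
```

```bash
python3 -m jog '[[-0.0177,0.0307,0,0,0,0,0.06],[-0.0177,0.0307,0,0,0,0,0.06],[-0.0177,0.0307,0,0,0,0,0.06],[0,0,0,0,0,0.12,0.06],[0,0,0,0,0,0.12,0.06],[0,0,0,0,0,0.12,0.06],[0,0,0,0,0,0.12,0.06],[0,0,0,0,0,0.12,0.06],[0,0,0,0,0,0.12,0.06],[0,0,0,0,0,0.12,0.06],[0,0,0,0,0,0.12,0.06],[0,0,0,0,0,0.12,0.06]]' 30
python3 -m jog '[[0,0,0,0,0,0.12,0.06],[0,0,0,0,0,0.116,0.06],[0,0,0.04,0,0,0,0.06],[0,0,0.04,0,0,0,0.06],[0,0,0.04,0,0,0,0.06],[0,0,0.03,0,0,0,0.06],[0,0,0,0,0,0,0.06],[0,0,0,0,0,0,0.06]]'
python3 - <<'E'
from h import *
o=env.get_obs(); print(o['tool_pos'],o['tool_rot'])
s=env.read_camera('side')[130:250,190:330]; cv2.imwrite('pics/m8.png',cv2.resize(s,(700,600),interpolation=cv2.INTER_CUBIC))
E
```

```text
time_s: 47.4
tool_pos: [0.5765, 0.0731, 0.2073]
tool_rot: [-179.9, 0.0, 22.5]
force: [0.8, -0.3, 0.4]
grip_width: 0.0599
grasp_force: 0.0
time_s: 48.07
tool_pos: [0.5754, 0.072, 0.0564]
tool_rot: [180.0, 0.2, 9.2]
force: [0.8, 0.9, 0.7]
grip_width: 0.06
grasp_force: 0.0
[0.57540719 0.07200065 0.05637252] [179.993625     0.21115502   9.24544608]
```

View pics/m8.png

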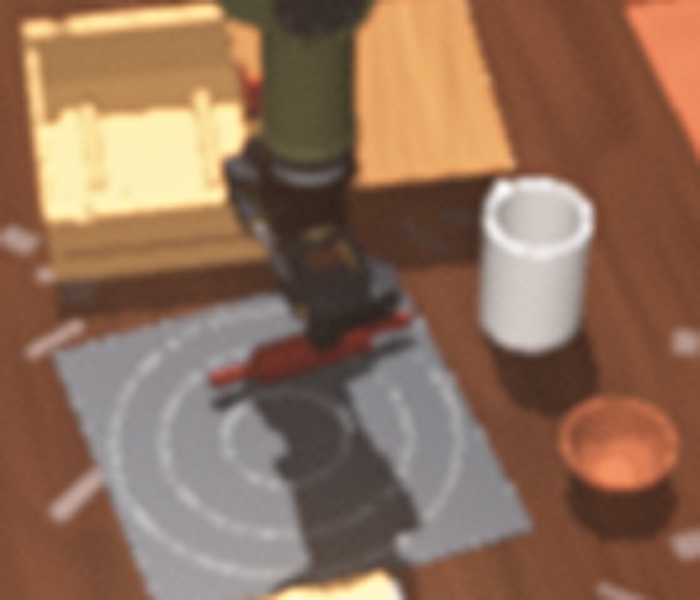

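Both handles lie inside the case, parallel to y, at (90,140) and (205,130). The gripper straddles the pin.

```bash
python3 -m jog '[[0,0.001,0.02,0,0,0,0.06],[0,0.001,0.02,0,0,0,0.06],[0,0,0.01,0,0,0,0.06],[0,0,0,0,0,0,0.06],[0,0,0,0,0,0,0.06],[0,0,0,0,0,0,0.02],[0,0,0,0,0,0,0.02],[0,0,0,0,0,0,0.02],[0,0,0,0,0,0,0.02],[0,0,0,0,0,0,0.02]]' 30
python3 -m jog '[[0,0,-0.02,0,0,0,0.02],[0,0,-0.04,0,0,0,0.02],[0,0,-0.04,0,0,0,0.02],[0,0,-0.04,0,0,0,0.02],[0,0,-0.04,0,0,0,0.02],[0,0,0,0,0,0,0.02],[0,0,0,0,0,0,0.02]]'
```

```text
time_s: 48.95
tool_pos: [0.5773, 0.069, 0.008]
tool_rot: [-179.9, -0.0, 9.1]
force: [-0.7, 1.1, 5.2]
grip_width: 0.0351
grasp_force: 30.2
time_s: 49.53
tool_pos: [0.5785, 0.0684, 0.19]
tool_rot: [-179.9, -0.3, 9.1]
force: [-0.5, -0.2, -2.4]
grip_width: 0.0347
grasp_force: 30.0
```

```bash
python3 -m jog '[[-0.0051,-0.0337,0,0,0,0,0.02],[-0.0051,-0.0337,0,0,0,0,0.02],[-0.0051,-0.0337,0,0,0,0,0.02],[-0.0051,-0.0337,0,0,0,0,0.02],[-0.0051,-0.0337,0,0,0,0,0.02],[-0.0051,-0.0337,0,0,0,0,0.02],[-0.0051,-0.0337,0,0,0,0,0.02],[-0.0051,-0.0337,0,0,0,0,0.02],[0,0,0,0,0,0,0.02]]' 30
python3 -m jog '[[0,0,0,0,0,-0.1193,0.02],[0,0,0,0,0,-0.1193,0.02],[0,0,0,0,0,-0.1193,0.02],[0,0,0,0,0,-0.1193,0.02],[0,0,0,0,0,-0.1193,0.02],[0,0,0,0,0,-0.1193,0.02],[0,0,0,0,0,-0.1193,0.02],[0,0,0,0,0,-0.1193,0.02],[0,0,0,0,0,-0.1193,0.02],[0,0,0,0,0,-0.1193,0.02],[0,0,0,0,0,-0.1193,0.02],[0,0,0,0,0,0,0.02]]'
python3 -m jog '[[0,0,0,0,0,0,0.02],[0,0,0,0,0,0,0.02]]'
```

```text
time_s: 50.28
tool_pos: [0.4883, 0.3369, 0.1846]
tool_rot: [-179.9, 0.3, 9.8]
force: [-1.0, 1.7, -1.2]
grip_width: 0.035
grasp_force: 30.0
time_s: 51.28
tool_pos: [0.493, 0.3272, 0.1853]
tool_rot: [-179.8, 0.1, 84.4]
force: [-0.6, 0.9, -0.3]
grip_width: 0.0344
grasp_force: 30.0
time_s: 51.45
tool_pos: [0.4936, 0.3276, 0.1864]
tool_rot: [-179.9, 0.1, 84.1]
force: [0.3, -0.3, -0.7]
grip_width: 0.0349
grasp_force: 30.0
```

```bash
python3 -m jog '[[0,0,0.035,0,0,0,0.02],[0,0,0.035,0,0,0,0.02],[0,0,0.035,0,0,0,0.02],[0,0,0.03,0,0,0,0.02],[0,0,0.018,0,0,0,0.02],[0,0,0.013,0,0,0,0.02],[0,0,0,0,0,0,0.02],[0,0,0,0,0,0,0.02],[0,0,0,0,0,0,0.044],[0,0,0,0,0,0,0.044],[0,0,0,0,0,0,0.044]]'
python3 -m jog '[[0,0,-0.02,0,0,0,0.044],[0,0,-0.04,0,0,0,0.044],[0,0,-0.04,0,0,0,0.044],[0,0,-0.04,0,0,0,0.02],[0,0,-0.04,0,0,0,0],[-0.03,0,0,0,0,0,0],[-0.04,0,0,0,0,0,0],[-0.03,0,0,0,0,0,0],[0,0,0,0,0,0,0],[0,0,0,0,0,0,0]]'
python3 - <<'E'
from h import *
c=env.get_calibration('wrist'); im=env.read_camera('wrist'); cv2.imwrite('pics/w9.png',im)
o=env.get_obs(); print(o['tool_pos'],o['tool_rot'])
E
```

```text
time_s: 52.37
tool_pos: [0.4951, 0.329, 0.0232]
tool_rot: [179.9, -0.1, 84.3]
force: [-0.1, 0.3, 0.7]
grip_width: 0.0426
grasp_force: 0.0
time_s: 53.2
tool_pos: [0.4848, 0.2269, 0.203]
tool_rot: [179.9, -0.2, 84.1]
force: [-0.4, 1.5, -0.5]
grip_width: 0.0058
grasp_force: 0.0
[0.48444002 0.22880693 0.20268621] [ 1.79963043e+02 -1.78490794e-01  8.42124750e+01]
```

View pics/w9.png

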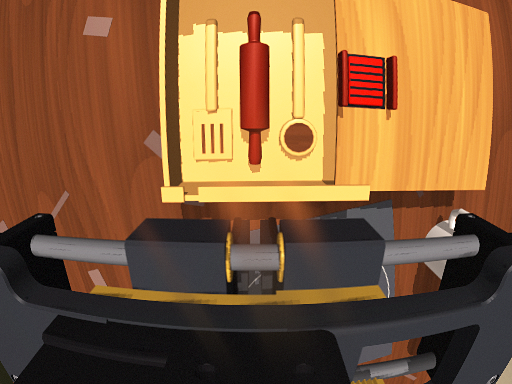

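The wrist view shows turner (212,90), pin (255,85) and spoon (298,90) lying flat in the case. The cover is fully open, with its tab at (367,80). Now I'll close the cover.

```bash
python3 -m jog '[[0,0,0,0,0,-0.12,0],[0,0,0,0,0,-0.12,0],[0,0,0,0,0,-0.12,0],[0,0,0,0,0,-0.12,0],[0,0,0,0,0,-0.12,0],[0,0,0,0,0,-0.12,0],[0,0,0,0,0,-0.12,0],[0,0,0,0,0,-0.12,0],[0,0,0,0,0,-0.12,0],[0,0,0,0,0,-0.12,0],[0,0,0,0,0,-0.12,0],[0,0,0,0,0,-0.12,0]]' 20
python3 -m jog '[[0,0,0,0,0,-0.12,0],[-0.034,0.02,0,0,0,0,0],[-0.034,0.02,0,0,0,0,0],[-0.034,0.02,0,0,0,0,0],[-0.034,0.02,0,0,0,0,0],[-0.034,0.02,0,0,0,0,0],[0,0,0.03,0,0,0,0],[0,0,0.03,0,0,0,0],[0,0,0,0,0,0,0],[0,0,0,0,0,0,0]]'
```

```text
time_s: 54.25
tool_pos: [0.4839, 0.2306, 0.2016]
tool_rot: [180.0, -0.0, 167.3]
force: [0.2, -0.4, -0.2]
grip_width: 0.0006
grasp_force: 0.0
time_s: 55.08
tool_pos: [0.6622, 0.3106, 0.1388]
tool_rot: [-179.9, -0.3, 173.8]
force: [0.2, 0.1, 0.2]
grip_width: 0.0005
grasp_force: 0.0
```

```bash
python3 -m jog '[[0,0,0.03,0,0,0,0],[0,0,0.02,0,0,0,0],[0,0,0.01,0,0,0,0],[0,0,0.003,0,0,0,0],[0,0,0,0,0,0,0],[0,0,0,0,0,0,0]]'
python3 -m jog '[[0.005,0,0,0,0,0,0],[0.007,0,0,0,0,0,0],[0.01,0,0,0,0,0,0],[0.014,0,0,0,0,0,0],[0.014,0,0,0,0,0,0],[0.014,0,0,0,0,0,0],[0.014,0,0,0,0,0,0],[0.014,0,0,0,0,0,0],[0.014,0,0,0,0,0,0],[0.014,0,0,0,0,0,0],[0.01,0,0,0,0,0,0],[0,0,0,0,0,0,0]]'
```

```text
time_s: 55.58
tool_pos: [0.6651, 0.31, 0.0809]
tool_rot: [179.9, 0.1, 173.7]
force: [0.1, -0.7, 0.4]
grip_width: 0.0006
grasp_force: 0.0
time_s: 56.58
tool_pos: [0.5332, 0.3243, 0.0794]
tool_rot: [179.9, -0.1, 173.7]
force: [0.6, 0.4, 0.6]
grip_width: 0.0005
grasp_force: 0.0
```

```bash
python3 -m jog '[[0,0,0.003,0,0,0,0],[0.01,0,0,0,0,0,0],[0.01,0,0,0,0,0,0],[0.01,0,0,0,0,0,0],[0.008,0,0,0,0,0,0],[0,0,0,0,0,0,0],[0,0,0,0,0,0,0]]'
python3 - <<'E'
from h import *
for n in ['side','top']:
    im=env.read_camera(n); h=cv2.cvtColor(im,cv2.COLOR_BGR2HSV)
    m=(((h[...,0]<6)|(h[...,0]>174))&(h[...,1]>180)&(h[...,2]>60)).astype(np.uint8)
    k,_,st,ce=cv2.connectedComponentsWithStats(m)
    for i in range(1,k):
        if st[i,4]>15: print(n,st[i],np.round(onz(n,*ce[i],.075),3))
E
```

```text
time_s: 57.17
tool_pos: [0.4952, 0.3282, 0.0752]
tool_rot: [-180.0, -0.2, 173.7]
force: [-0.9, 0.0, 0.3]
grip_width: 0.0006
grasp_force: 0.0
```

```bash
python3 -m jog '[[0.005,0,0,0,0,0,0],[0.005,0,0,0,0,0,0],[0.005,0,0,0,0,0,0],[0.003,0,0,0,0,0,0],[0,0,0,0,0,0,0],[0,0,0,0,0,0,0]]'
python3 -m jog '[[0.002,0,0,0,0,0,0],[0.002,0,0,0,0,0,0],[0.002,0,0,0,0,0,0],[0,0,0,0,0,0,0],[0,0,0,0,0,0,0]]'
```

```text
time_s: 57.77
tool_pos: [0.4784, 0.3299, 0.0755]
tool_rot: [180.0, -0.1, 173.7]
force: [0.4, 0.2, 0.3]
grip_width: 0.0003
grasp_force: 0.2
time_s: 58.18
tool_pos: [0.4726, 0.3306, 0.0756]
tool_rot: [180.0, -0.1, 173.7]
force: [0.8, -1.2, 0.2]
grip_width: 0.0003
grasp_force: 0.5
```

```bash
python3 -m jog '[[0.002,0,0,0,0,0,0],[0.001,0,0,0,0,0,0],[0,0,0,0,0,0,0],[0,0,0,0,0,0,0]]'
python3 -m jog '[[0.001,0,0,0,0,0,0],[0.001,0,0,0,0,0,0],[0,0,0,0,0,0,0],[0,0,0,0,0,0,0]]'
```

```text
time_s: 58.52
tool_pos: [0.4701, 0.3308, 0.0756]
tool_rot: [180.0, -0.0, 173.7]
force: [1.8, -0.3, 0.7]
grip_width: 0.0003
grasp_force: 0.8
time_s: 58.85
tool_pos: [0.47, 0.3309, 0.0758]
tool_rot: [179.9, 0.2, 173.6]
force: [6.7, -0.1, -3.4]
grip_width: 0.0005
grasp_force: 3.0
```

The fingers met the end stop with the cover home. I'll back off, rise clear, and check.

```bash
python3 -m jog '[[-0.006,0,0,0,0,0,0],[-0.006,0,0,0,0,0,0],[0,0,-0.03,0,0,0,0],[0,0,-0.04,0,0,0,0],[0,0,-0.04,0,0,0,0],[0,0,-0.04,0,0,0,0],[-0.02,-0.04,0,0,0,0,0],[-0.02,-0.04,0,0,0,0,0],[-0.01,-0.04,0,0,0,0,0],[-0.01,-0.04,0,0,0,0,0],[0,0,0,0,0,0,0],[0,0,0,0,0,0,0]]'
python3 - <<'E'
from h import *
c=env.get_calibration('wrist'); im=env.read_camera('wrist'); o=env.get_obs(); print(o['tool_pos'],o['tool_rot'])
for n,p in [('tab up',(.430,.3345,.078)),('far',(.4565,.3315,.087)),('near',(.4035,.337,.087))]: print(n,np.round(proj('wrist',p,c),1))
s=env.read_camera('side'); t=env.read_camera('top'); cv2.imwrite('pics/w10.png',im)
a=cv2.resize(im[60:220,250:480],(460,320),interpolation=cv2.INTER_CUBIC)
b=cv2.resize(s[100:340,180:340],(213,320)); d=cv2.resize(t[90:280,60:460],(673,280))
cv2.imwrite('pics/m11.png',np.vstack([np.hstack([a,b]),d]))
E
```

```text
time_s: 59.85
tool_pos: [0.5206, 0.1668, 0.226]
tool_rot: [179.9, -0.0, 173.3]
force: [-1.0, 0.9, -0.3]
grip_width: 0.0004
grasp_force: 0.0
[0.52003317 0.16944417 0.22570322] [ 1.79906740e+02 -7.39256259e-02  1.73550398e+02]
tab up [395.7  84.1]
far [399.  107.6]
near [398.7  59.8]
```

View pics/m11.png

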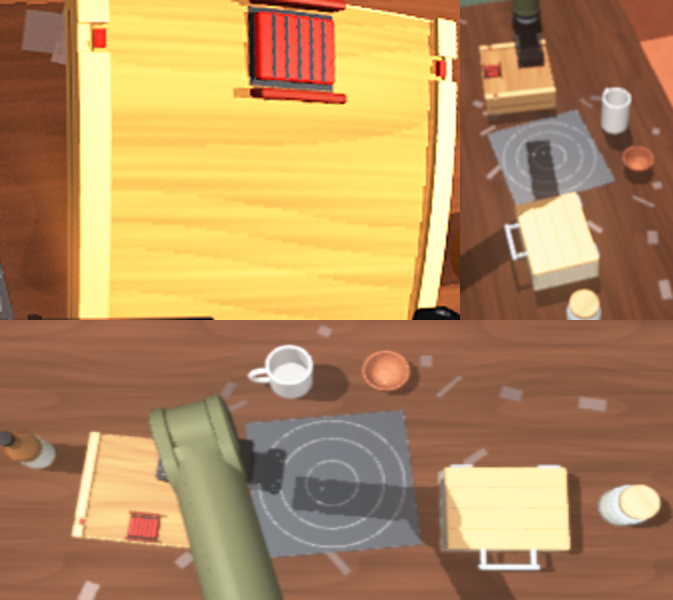

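The cover is home. The tab is at (396,84), exactly where it should be when up, and its teeth show in both rail-cap notches. The bin is shut, the mat is empty, and the jug, bowl, bottle and jar are undisturbed.

```bash
python3 -c "
from cell import env
print(env.sign_off())"
```

```text
the job is handed in; nothing more can be done
None
```

I handed the job in at about 60 s with the pin, spoon and turner in the latched tool case, both rolls in the shut bread bin, and the jug, bowl, bottle and jar left standing in place; the sign-off returned no verdict.

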